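Open a sprung spin-coater lid and release the wafer vacuum

ROBOT

A 6-joint arm with a two-finger parallel gripper is mounted at the origin on a cart in front of the work surface, level with it; the furniture and walls round the work are solid. World frame = base frame: x ahead of the robot, y to its left, z up, the work surface at z = 0. Lengths are in m, angles in rad, forces in N, time in s.
With the tool pointing down it reaches from about 0.3 to 0.775 m from the base axis. Payload 14.6 kg.
Tool frame: the origin (TCP) lies midway between the tips of the shut fingers; the grasp point (between the pads) lies 19 mm behind it (ctrl.grip_depth is the distance from the TCP to the grasp point, in m); z points along the fingers, x is the direction in which the jaws open and shut, and the axes are right-handed (so a half turn about z gives the same grasp; the last joint's range is limited). The gripper opens to 94 mm and grips with 3 to 60 N. Pads are 16 mm wide; open, the fingers measure 119 mm over their backs; the gripper's body (75 mm by 177 mm) begins 78 mm behind the grasp point.
Start: joints at [1.111, 0.3, 1.521, -0, 1.321, -0.067], TCP at [0.211, 0.508, 0.205] pointing down, gripper open.
Joint ranges: [-3.03, 3.03], [-0.79, 2.21], [0.23, 2.52], [-1.04, 4.18], [0, 3.07], [-2.55, 2.55]. Speed limits (rad/s): [2.22, 2.22, 2.57, 3.14, 3.14, 3.14].

INTERFACE

Orientations are given as [roll, pitch, yaw] about the fixed x, y, z axes, in that order (R = Rz(yaw) Ry(pitch) Rx(roll)).
In Python, from station import ctrl gives the robot as it stands.
- The arm moves only by the tool play_rows, never from a script. Its argument "steps" is a list that holds one entry, the list of rows, each a list of 7 numbers: the shift along the tool's x, y, z in cm, then the turn, a rotation vector about the tool's x, y, z in rad, then the opening, from 0 (shut) to 1 (fully open). In form: [[[x, y, z, ax, ay, az, hand], ...]]. A call has 1 to 20 rows; each row is the pose to reach, as a shift and turn from the pose measured when the call began, along the tool's axes at that moment; what a row does not reach only later rows make up. A row lasts 1/12 s, in which the tool goes at most 41.7 mm and 7.16 degrees, less where a joint would pass 70% of its speed; a pose out of reach is approached as far as the arm can. A call with a gripper value outside its range is refused whole. The fingers move at their own pace and stop on an object; "force" is the grip in N (left out, the last holds). Time passes only in rows, so rows that repeat a pose let the fingers close. It gives the time, the measured TCP pose, the force and the opening at its end, in the units of the state.
- ctrl.get_obs(): the state, without advancing time (a new reading comes with each control period).
- ctrl.camera(name): name is "scene" or "top" or "wrist"; returns a dict with "frame" (480x640x3 uint8, blue, green, red), "fovy" (degrees; the focal length in pixels is half the picture's height over the tangent of half this angle, whatever the lens; pixels are square), "cx", "cy" (the principal point, pixels), "world_to_cam" (4x4, takes a point from world to camera coordinates). Camera axes: x right, y up, looking along -z (the intrinsics and any distortion apply to the point x, -y, -z); pixel columns grow to the right and rows downward; lengths in m; the calibration is good to about 2 mm. A picture is of the moment at which its call begins. There is no depth.
- ctrl.hand_in(): hands the job in, once; it reports no verdict.
The state is a dict: "time_s": time; "qpos": joint angles; "joint_vel": joint speeds; "tau": joint torques, N m; "ee_pos": TCP position; "eef_rot": TCP orientation; "force": force on the tool from outside, world axes, zero at the start; "moment": the same for the moment, N m; "grip_width": finger opening in m.
Only numpy, scipy, OpenCV 4.12 (cv2) and the standard library are available. Lean on these libraries where they do the work, as an engineer would, in place of code of your own. Each camera call takes 0.05 s, during which the arm holds its last target. There are 200 camera calls.

TASK

The spin coater has stopped and its wafer must be made ready for unloading. Press down the red release tab at the front so that the amber lid springs up, push the lid gently all the way back until it rests on its stop and stays open by itself, and only then press the blue vacuum key fully down and let it come up again. Nothing is picked up or gripped: work with the fingertips, do not touch the wafer, and leave the small things beside the coater where they are.

Things in the scene. Friction and masses are not known exactly. Their poses are not given: they have to be found in the camera images.
- coater: Bench spin coater, white, 232 (x) x 172 (y) x 75 mm high without the lid, fixed to the worktop. Origin: centre of its underside; z up, its front faces its own -x, the lid hinge lies along its y at the back. The front 62 mm (x below -55 mm) is a lower deck, 46 mm high, with the red release tab in the middle, the blue vacuum key at y = -58 mm and a fixed black speed knob (62 mm high) at y = +58 mm. Behind the deck lies the splash bowl, closed by the lid; the wafer sits in it.
- tab (a joint): Red release tab: a sprung lever that tips about a pin along the coater's y. 0 = at rest, grows as the paddle is pressed down, hard stop at 0.30 rad. It lets the lid go at about 0.2 rad (some 6 mm down at point tab_top), needs about 1.5 N to start and 5 N at the stop (8 mm down), and springs back when let go.
- tab_top (a point): Middle of the top of the red paddle, the point to press, 63 mm above the worktop and 37 mm in front of the closed lid's front edge. The paddle is 44 mm wide (y) and reaches 16 mm farther to the front and 22 mm back, where an upright 26 mm high tooth hooks over the lid's edge.
- lid (a joint): Amber lid with a dark frame, hinged at its back. 0 = shut and latched; when the tab lets it go, two sprung pins lift it within about 1.5 s to about 1.05 rad (60 degrees), where it rests. Grows as it opens; 1.57 = upright, at 1.88 it leans on a rubber stop that yields a little when pushed. It is light (0.15 kg; about 1 N at the edge moves it) and has only slight friction: let go below about 1.6 rad it falls back to 1.05, beyond that it falls open on to the stop and stays.
- lid_edge (a point): Middle of the front edge of the lid, at half thickness; it moves with the lid. The lid is 156 mm wide (y) and 7 mm thick; the edge is 163 mm from the hinge axis and can be pushed anywhere along its width, from the front and below. Site axes turn with the lid.
- lid_hinge (a point): Middle of the lid's hinge axis, which lies along the coater's y, 79 mm above the worktop. Site axes turn with the lid.
- vac_key (a joint): Blue round vacuum key, sprung, travel 5 mm straight down: 0 = up, 0.005 m = fully down. About 1.5 N starts it, 4.5 N holds it fully down.
- vac_key_top (a point): Centre of the top of the blue key (22 mm across), 67 mm above the worktop when up; it moves with the key.
- wafer: Violet 76 mm wafer on the chuck in the bowl, 10 mm below the bowl's rim; must not be touched. Origin: centre of its underside.
- drop_bottle: Brown dropper bottle with a black cone cap, 32 mm across, 76 mm high, standing beside the coater's right side (its -y). Loose bystander. Origin: centre of its underside.
- swab_pot: Clear pot with cotton swabs, 34 mm across, 92 mm high to the swab tips, standing beside the coater's right side. Loose bystander. Origin: centre of its underside.
- timer: Small grey bench timer, 46 x 52 x 19 mm, lying near the coater's front right corner. Loose bystander; its keys are not the vacuum key. Origin: centre of its underside.
- wafer_tweezers: Steel wafer tweezers lying flat, 14 x 119 x 10 mm, to the right of the pot and bottle. Loose bystander. Origin: centre of the underside.

How it is judged:
By the outcome, as a careful person would: the job done as asked, in the order asked, and still so for the second after the job is handed in, with the robot touching nothing.
It also fails if it takes over 54 s, if anything falls off the work surface, if the arm or the gripper's body presses on something with over 40 N, if the wrist force passes 120 N, or if a joint passes its speed limit or range.

## Working session

There is one attempt and no reset: what is moved stays moved. The work goes in short steps, Python scripts to look and compute and a tool call to move; the robot and the scene stay as the last step left them, time stands still between calls to the robot, and variables do not carry over. Pictures are saved under pics/ and viewed, about 8 in all and at most 12, crops included, and the job is handed in when it is done.

Besides the shell and the picture viewer there is one more tool, called after "Emit:" as name(argument=value, ...), one argument or row to a line, values as JSON. play_rows: Moves the arm, as the interface text tells. Its arguments: {"type":"object","properties":{"steps":{"type":"array"},"force":{"type":"number"}},"required":["steps"]}

```bash
mkdir -p pics; ls; python3 - <<'E'
from station import ctrl
import cv2,numpy as np
for n in ("scene","top"):
    c=ctrl.camera(n); cv2.imwrite(f"pics/{n}0.png",c["frame"])
    print(n,c["fovy"],c["cx"],c["cy"],np.round(c["world_to_cam"],4).tolist(),[k for k in c])
o=ctrl.get_obs(); print(o)
E
```

```text
pics
scene 46.0286921601518 327.4571813053281 243.74815992520263 [[-0.566, -0.8244, 0.008, 0.0217], [0.5863, -0.3956, 0.7069, -0.4446], [-0.5796, 0.4048, 0.7073, -0.4919], [0.0, 0.0, 0.0, 1.0]] ['frame', 'fovy', 'cx', 'cy', 'world_to_cam']
top 55.461943038408535 326.532902557748 243.17607086221133 [[-0.0224, -0.9997, 0.0012, -0.291], [0.9895, -0.022, 0.1428, -0.482], [-0.1427, 0.0044, 0.9898, -0.8405], [0.0, 0.0, 0.0, 1.0]] ['frame', 'fovy', 'cx', 'cy', 'world_to_cam']
{'time_s': 0.1, 'qpos': array([ 1.11140601e+00,  3.00419411e-01,  1.52151834e+00, -1.07369841e-05,
        1.32068184e+00, -6.66339553e-02]), 'joint_vel': array([-0.00013143,  0.00043134,  0.00075287,  0.00162338,  0.00104051,
        0.00100684]), 'tau': array([ 2.17121393e-03, -5.32644367e+01, -3.53282189e+01,  7.10021588e-02,
        2.34889792e-02, -8.04404931e-05]), 'ee_pos': array([0.21042481, 0.50790462, 0.20494122]), 'eef_rot': array([-3.14153465e+00,  1.02534580e-03,  1.17804266e+00]), 'force': array([-0.7713548 , -1.35041023, -0.7114116 ]), 'moment': array([-0.05752604,  0.00459038,  0.03454355]), 'grip_width': 0.09409995119874204}
```

View pics/scene0.png

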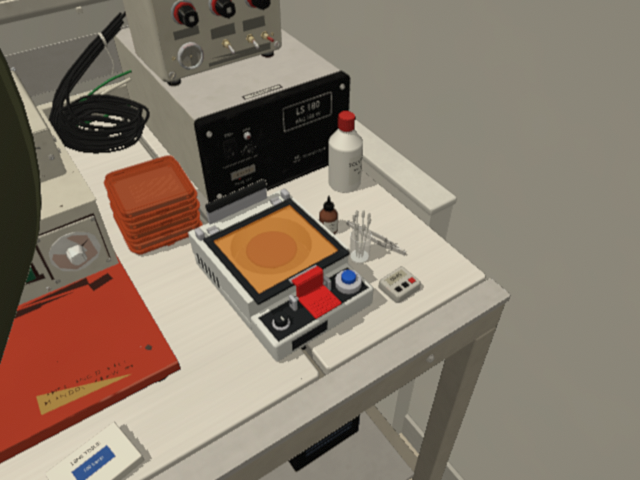

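View pics/top0.png

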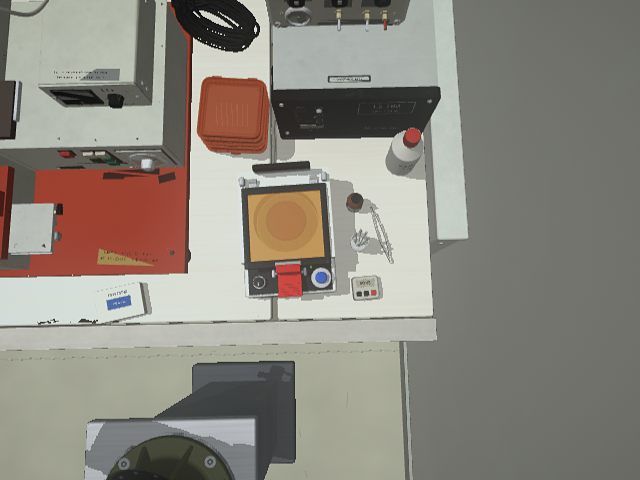

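The scene view shows the coater at about (280,260), with the red tab at (318,295) and the blue key at (348,280). The top view shows the tab at (289,280) and the key at (321,278). I'll enlarge both to read them more closely.

```bash
python3 - <<'E'
import cv2,numpy as np
a=cv2.imread("pics/top0.png")[160:310,230:390]; b=cv2.imread("pics/scene0.png")[180:360,185:425]
a=cv2.resize(a,None,fx=4,fy=4,interpolation=cv2.INTER_CUBIC)
b=cv2.resize(b,None,fx=3.3333,fy=3.3333,interpolation=cv2.INTER_CUBIC)
cv2.imwrite("pics/topc.png",a);cv2.imwrite("pics/scenec.png",b)
E
```

```text
(no output)
```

View pics/topc.png

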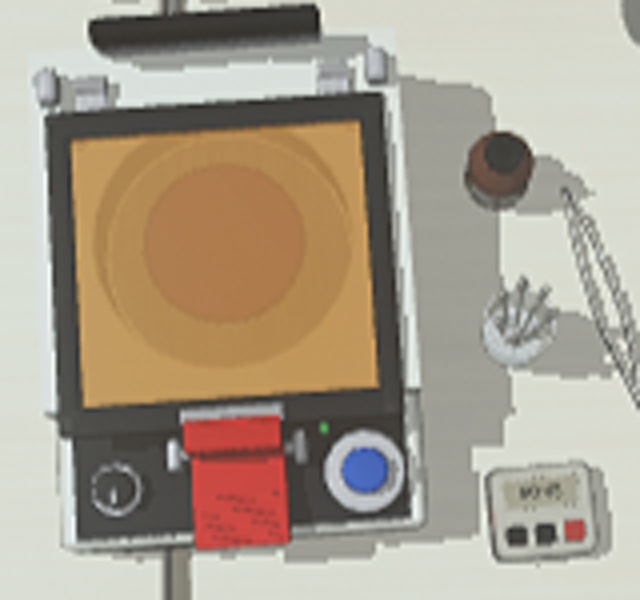

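View pics/scenec.png

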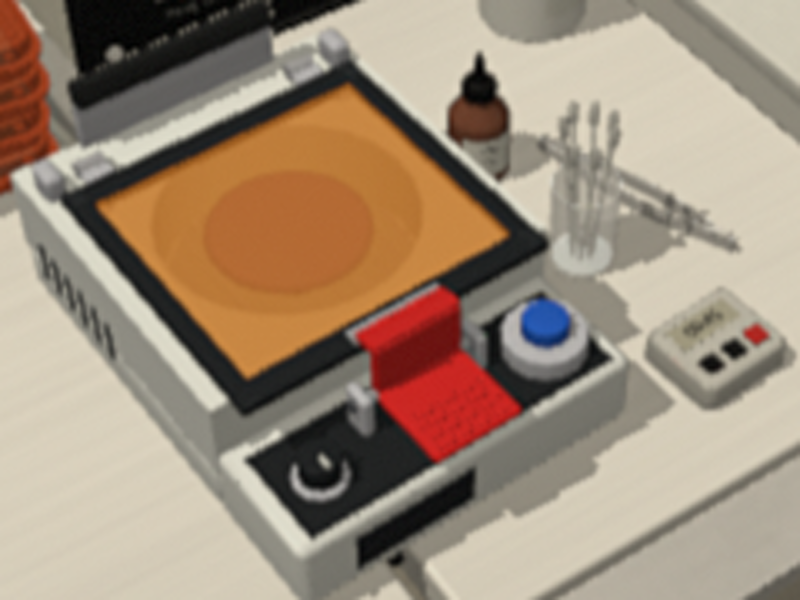

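```bash
cat > fit.py <<'E'
from station import ctrl
import numpy as np
from scipy.optimize import least_squares
C={n:ctrl.camera(n) for n in("scene","top")}
def proj(n,P):
    c=C[n];q=c["world_to_cam"]@np.r_[P,1];f=240/np.tan(np.radians(c["fovy"]/2))
    return np.array([c["cx"]+f*q[0]/-q[2],c["cy"]+f*q[1]/q[2]])
obs=[("key",(365,470),(547,320)),("lidL",(62,436),(245,408)),("lidR",(404,412),(548,243)),
("padL",(196,549),(438,460)),("padR",(291,543),(522,408)),("dkL",(63,549),(305,553)),("dkR",(425,527),(628,357))]
def model(p):
    x,y,w,xk,xt=p
    L=dict(key=(xk,-.058,.067),lidL=(xt+.037,.078,.0825),lidR=(xt+.037,-.078,.0825),padL=(xt-.016,.022,.063),
      padR=(xt-.016,-.022,.063),dkL=(-.116,.086,.046),dkR=(-.116,-.086,.046))
    c,s=np.cos(w),np.sin(w)
    return {k:np.array([x+c*a-s*b,y+s*a+c*b,z]) for k,(a,b,z) in L.items()}
def res(p):
    m=model(p);r=[]
    for k,t,s in obs:
        r+=list(proj("top",m[k])-[230+t[0]/4-.4,160+t[1]/4-.4])
        r+=list(proj("scene",m[k])-[185+s[0]/3.3333-.35,180+s[1]/3.3333-.35])
    return np.array(r)
if __name__=="__main__":
    s=least_squares(res,[.5,-.23,.05,-.085,-.09],loss="soft_l1",x_scale=.01)
    print(np.round(s.x,4)); print(np.round(res(s.x).reshape(-1,4),1)); m=model(s.x); [print(k,v.round(4)) for k,v in m.items()]
    x,y,w,xk,xt=s.x
    for n,a,b,z in(("tab_top",xt,0,.063),("lid_edge",xt+.037,0,.079),("hinge",xt+.2,0,.079)):
        print(n,x+np.cos(w)*a-np.sin(w)*b,y+np.sin(w)*a+np.cos(w)*b,z)
E
python3 fit.py
```

```text
[ 0.4956 -0.2274  0.047  -0.0909 -0.1045]
[[-0.1  0.4  0.2 -0.9]
 [-0.8  0.6 -0.9  0.4]
 [ 0.3  0.6  0.9 -1.1]
 [-0.5  0.1 -0.3 -0.7]
 [-0.2 -0.1  0.5 -0.6]
 [-0.8  0.3 -1.9  0.8]
 [ 0.9 -0.6  1.5 -0.5]]
key [ 0.4076 -0.2896  0.067 ]
lidL [ 0.4246 -0.1527  0.0825]
lidR [ 0.4319 -0.3085  0.0825]
padL [ 0.3742 -0.2111  0.063 ]
padR [ 0.3763 -0.255   0.063 ]
dkL [ 0.3757 -0.1469  0.046 ]
dkR [ 0.3838 -0.3188  0.046 ]
tab_top 0.39125782720530267 -0.23231142586210274 0.063
lid_edge 0.4282169967150328 -0.23057367180843727 0.079
hinge 0.5910371218524928 -0.22291816070715426 0.079
```

```bash
cat > go.py <<'E'
from station import ctrl
import numpy as np,sys
from scipy.spatial.transform import Rotation as R
o=ctrl.get_obs()
def go(p,t,yaw=.047):
    r0=R.from_euler("xyz",o["eef_rot"]); rt=R.from_euler("z",yaw)*R.from_euler("y",-t)*R.from_euler("z",np.pi/2)*R.from_euler("x",np.pi)
    print(p,np.round(100*r0.inv().apply(np.array(p)-o["ee_pos"]),2),np.round((r0.inv()*rt).as_rotvec(),3))
print(o["time_s"],o["ee_pos"].round(4),o["eef_rot"].round(3),o["qpos"].round(2),o["force"].round(2))
a=[float(v) for v in sys.argv[1:]]
for i in range(0,len(a),4): go(a[i:i+3],a[i+3])
E
python3 go.py .387 -.232 .16 .2
```

```text
0.2 [0.2105 0.508  0.2051] [-3.142e+00  1.000e-03  1.178e+00] [ 1.11  0.3   1.52  0.    1.32 -0.07] [ 0.46 -0.83 -1.04]
[0.387, -0.232, 0.16] [-61.6   44.63   4.55] [-0.197  0.045 -0.438]
```

Emit:
play_rows(
  steps=[
    [[-10, 7, 0, 0, 0, -0.1, 0], [-61.6, 44.6, 0, -0.2, 0.045, -0.44, 0], [-61.6, 44.6, 0, -0.2, 0.045, -0.44, 0], [-61.6, 44.6, 0, -0.2, 0.045, -0.44, 0], [-61.6, 44.6, 0, -0.2, 0.045, -0.44, 0], [-61.6, 44.6, 0, -0.2, 0.045, -0.44, 0], [-61.6, 44.6, 0, -0.2, 0.045, -0.44, 0], [-61.6, 44.6, 0, -0.2, 0.045, -0.44, 0], [-61.6, 44.6, 0, -0.2, 0.045, -0.44, 0], [-61.6, 44.6, 0, -0.2, 0.045, -0.44, 0], [-61.6, 44.6, 0, -0.2, 0.045, -0.44, 0], [-61.6, 44.6, 0, -0.2, 0.045, -0.44, 0], [-61.6, 44.6, 0, -0.2, 0.045, -0.44, 0], [-61.6, 44.6, 0, -0.2, 0.045, -0.44, 0], [-61.6, 44.6, 0, -0.2, 0.045, -0.44, 0], [-61.6, 44.6, 0, -0.2, 0.045, -0.44, 0], [-61.6, 44.6, 0, -0.2, 0.045, -0.44, 0], [-61.6, 44.6, 0, -0.2, 0.045, -0.44, 0], [-61.6, 44.6, 0, -0.2, 0.045, -0.44, 0], [-61.6, 44.6, 0, -0.2, 0.045, -0.44, 0]],
  ],
)

```text
time_s: 1.87
ee_pos: [0.3871, -0.2369, 0.2047]
eef_rot: [2.939, 0.0, 1.616]
force: [1.8, -0.0, -0.1]
grip_width: 0.0004
```

```bash
python3 go.py .387 -.232 .11 .2 .387 -.232 .072 .2
```

```text
1.8667 [ 0.3871 -0.2369  0.2047] [2.939 0.    1.616] [-0.71 -0.01  1.89  0.15  1.12 -2.39] [ 1.8  -0.02 -0.15]
[0.387, -0.232, 0.11] [ 0.5  -1.89  9.28] [ 0.002  0.001 -0.002]
[0.387, -0.232, 0.072] [ 0.5  -2.65 13.  ] [ 0.002  0.001 -0.002]
```

Emit:
play_rows(
  steps=[
    [[0.5, -0.7, 3, 0, 0, 0, 0], [0.5, -1.3, 6, 0, 0, 0, 0], [0.5, -1.9, 9.3, 0, 0, 0, 0], [0.5, -2.3, 11.3, 0, 0, 0, 0], [0.5, -2.5, 12.3, 0, 0, 0, 0], [0.5, -2.65, 13, 0, 0, 0, 0], [0.5, -2.65, 13, 0, 0, 0, 0], [0.5, -2.65, 13, 0, 0, 0, 0]],
  ],
)

```text
time_s: 2.53
ee_pos: [0.3872, -0.232, 0.0724]
eef_rot: [2.939, 0.001, 1.616]
force: [-0.1, -0.0, 0.1]
grip_width: 0.0009
```

```bash
python3 - <<'E'
from station import ctrl
import cv2
b=ctrl.camera("scene")["frame"][180:360,185:425]
cv2.imwrite("pics/s1.png",cv2.resize(b,None,fx=3,fy=3,interpolation=cv2.INTER_CUBIC))
E
python3 go.py .387 -.232 .055 .2
```

```text
2.5833 [ 0.3874 -0.2322  0.0728] [2.939e+00 1.000e-03 1.616e+00] [-0.7   0.17  2.04  0.19  0.79 -2.45] [-0.19  0.4  -0.64]
[0.387, -0.232, 0.055] [ 0.02 -0.39  1.74] [ 0.003  0.001 -0.002]
```

View pics/s1.png

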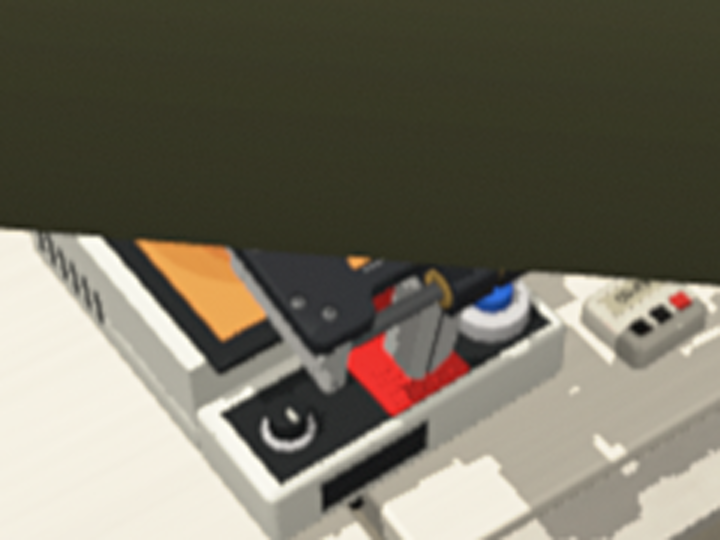

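The finger is over the paddle, at about (420,360) in the crop, clear of the tooth and lid. Next I press.

Emit:
play_rows(
  steps=[
    [[0, -0.1, 0.5, 0, 0, 0, 0], [0, -0.2, 0.9, 0, 0, 0, 0], [0, -0.25, 1.2, 0, 0, 0, 0], [0, -0.3, 1.4, 0, 0, 0, 0], [0, -0.35, 1.6, 0, 0, 0, 0], [0, -0.39, 1.75, 0, 0, 0, 0], [0, -0.39, 1.75, 0, 0, 0, 0], [0, -0.39, 1.75, 0, 0, 0, 0]],
  ],
)

```text
time_s: 3.25
ee_pos: [0.3873, -0.2323, 0.0551]
eef_rot: [2.938, 0.001, 1.616]
force: [2.1, -0.1, 5.3]
grip_width: 0.0006
```

Emit:
play_rows(
  steps=[
    [[0, 0, 0.05, 0, 0, 0, 0], [0, 0, 0.05, 0, 0, 0, 0], [0, 0, 0.05, 0, 0, 0, 0], [0, 0, 0.05, 0, 0, 0, 0], [0, 0, 0.05, 0, 0, 0, 0], [0, 0, 0.05, 0, 0, 0, 0], [0, 0, 0.05, 0, 0, 0, 0], [0, 0, 0.05, 0, 0, 0, 0], [0, 0, 0.05, 0, 0, 0, 0], [0, 0, 0.05, 0, 0, 0, 0], [0, 0, 0.05, 0, 0, 0, 0], [0, 0, 0.05, 0, 0, 0, 0]],
  ],
)

```text
time_s: 4.25
ee_pos: [0.3875, -0.2324, 0.0547]
eef_rot: [2.938, 0.002, 1.616]
force: [-0.0, 0.8, 4.9]
grip_width: 0.0008
```

```bash
python3 - <<'E'
from station import ctrl
import cv2,numpy as np
a=ctrl.camera("scene")["frame"][100:380,150:450]
b=ctrl.camera("top")["frame"][120:400,150:450]
cv2.imwrite("pics/s2.png",cv2.resize(np.hstack([a,b]),None,fx=1.33,fy=1.33))
E
python3 go.py .385 -.232 .20 .1
```

```text
4.35 [ 0.3875 -0.2324  0.0547] [2.938e+00 2.000e-03 1.616e+00] [-0.7   0.21  2.06  0.2   0.74 -2.46] [1.04 0.27 4.85]
[0.385, -0.232, 0.2] [  0.02   2.7  -14.28] [ 0.104  0.002 -0.002]
```

View pics/s2.png

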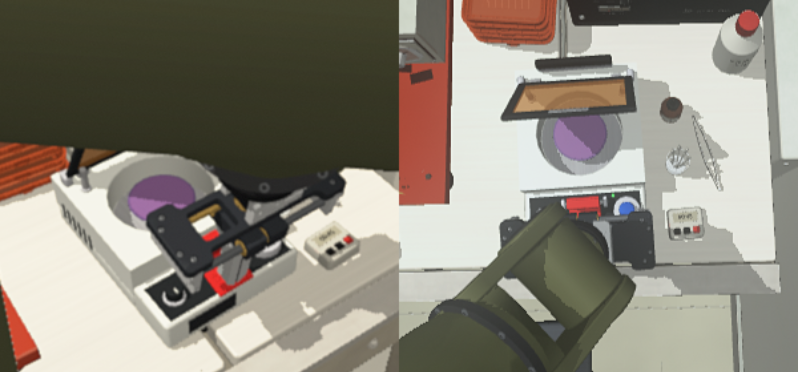

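The lid has sprung to about 60° with its edge at about (565,112). The wafer is exposed and the bystanders haven't moved. I'll retract upward now.

Emit:
play_rows(
  steps=[
    [[0, 0, -1.5, 0, 0, 0, 0], [0, 0, -4, 0, 0, 0, 0], [0, 0, -7, 0, 0, 0, 0], [0, 0, -10, 0.03, 0, 0, 0], [0, 0, -13, 0.06, 0, 0, 0], [0, 0.2, -14, 0.1, 0, 0, 0], [0, 0.2, -14, 0.1, 0, 0, 0], [0, 0.2, -14, 0.1, 0, 0, 0]],
  ],
)

```text
time_s: 5.02
ee_pos: [0.3611, -0.233, 0.1914]
eef_rot: [3.038, 0.001, 1.616]
force: [0.3, 0.9, -0.8]
grip_width: 0.0006
```

```bash
python3 go.py .48 -.229 .195 .1 .617 -.222 .195 .1
```

```text
5.0167 [ 0.3611 -0.233   0.1914] [3.038e+00 1.000e-03 1.616e+00] [-0.7  -0.01  1.91  0.08  1.16 -2.35] [ 0.25  0.93 -0.8 ]
[0.48, -0.229, 0.195] [-0.14 11.87  0.87] [ 0.004  0.001 -0.001]
[0.617, -0.222, 0.195] [-0.07 25.51  2.29] [ 0.004  0.001 -0.001]
```

Emit:
play_rows(
  steps=[
    [[0, 2, 0.1, 0, 0, 0, 0], [0, 5, 0.3, 0, 0, 0, 0], [-0.1, 8, 0.6, 0, 0, 0, 0], [-0.1, 10, 0.8, 0, 0, 0, 0], [-0.1, 11, 0.85, 0, 0, 0, 0], [-0.1, 11.6, 0.9, 0, 0, 0, 0], [-0.1, 12.2, 0.95, 0, 0, 0, 0], [-0.1, 12.8, 1.0, 0, 0, 0, 0], [-0.1, 13.4, 1.05, 0, 0, 0, 0], [-0.1, 14, 1.1, 0, 0, 0, 0], [-0.1, 14.6, 1.15, 0, 0, 0, 0], [-0.1, 15.2, 1.2, 0, 0, 0, 0], [-0.1, 15.8, 1.25, 0, 0, 0, 0], [-0.1, 16.4, 1.3, 0, 0, 0, 0], [-0.1, 17, 1.4, 0, 0, 0, 0], [-0.1, 17.6, 1.5, 0, 0, 0, 0], [-0.1, 18.2, 1.55, 0, 0, 0, 0], [-0.1, 18.8, 1.6, 0, 0, 0, 0], [-0.1, 19.4, 1.7, 0, 0, 0, 0], [-0.1, 20, 1.8, 0, 0, 0, 0]],
  ],
)

```text
time_s: 6.68
ee_pos: [0.5623, -0.2248, 0.1941]
eef_rot: [3.038, 0.001, 1.616]
force: [-0.1, -0.4, -0.0]
grip_width: 0.0006
```

```bash
python3 go.py .617 -.222 .195 .1;  python3 - <<'E'
from station import ctrl
import cv2,numpy as np
a=ctrl.camera("scene")["frame"][60:340,150:450]
b=ctrl.camera("top")["frame"][120:400,150:450]
cv2.imwrite("pics/s3.png",cv2.resize(np.hstack([a,b]),None,fx=1.33,fy=1.33))
E
```

```text
6.6833 [ 0.5623 -0.2248  0.1941] [3.038e+00 1.000e-03 1.616e+00] [-0.46  0.38  1.45  0.05  1.23 -2.1 ] [-0.08 -0.41 -0.03]
[0.617, -0.222, 0.195] [0.03 5.45 0.48] [ 0.004  0.001 -0.001]
```

View pics/s3.png

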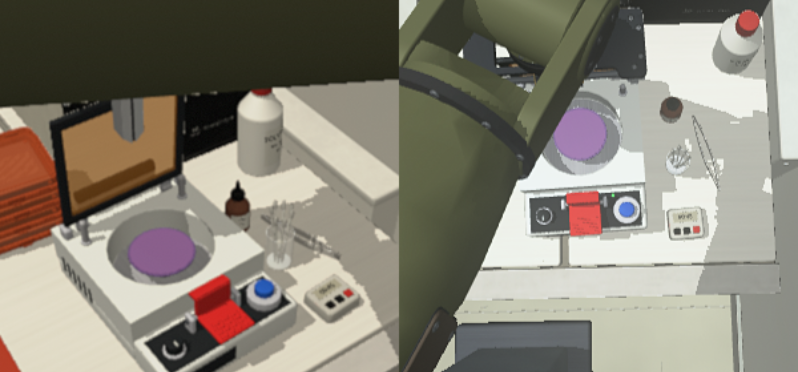

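The lid stands near upright against the finger at about (130,120), and nothing else is touched. I'll keep pushing slowly.

Emit:
play_rows(
  steps=[
    [[0, 0.4, 0, 0, 0, 0, 0], [0, 0.8, 0.1, 0, 0, 0, 0], [0, 1.2, 0.1, 0, 0, 0, 0], [0, 1.6, 0.1, 0, 0, 0, 0], [0, 2.0, 0.2, 0, 0, 0, 0], [0, 2.4, 0.2, 0, 0, 0, 0], [0, 2.8, 0.2, 0, 0, 0, 0], [0, 3.2, 0.3, 0, 0, 0, 0], [0, 3.6, 0.3, 0, 0, 0, 0], [0, 4.0, 0.35, 0, 0, 0, 0], [0, 4.3, 0.4, 0, 0, 0, 0], [0, 4.6, 0.4, 0, 0, 0, 0], [0, 4.9, 0.4, 0, 0, 0, 0], [0, 5.2, 0.45, 0, 0, 0, 0], [0, 5.2, 0.45, 0, 0, 0, 0]],
  ],
)

```text
time_s: 8.03
ee_pos: [0.6149, -0.2222, 0.1947]
eef_rot: [3.038, 0.001, 1.617]
force: [0.2, -0.3, 0.4]
grip_width: 0.0003
```

Emit:
play_rows(
  steps=[
    [[0, 0.2, 0, 0, 0, 0, 0], [0, 0.4, 0, 0, 0, 0, 0], [0, 0.4, 0, 0, 0, 0, 0], [0, 0.4, 0, 0, 0, 0, 0]],
  ],
)

```text
time_s: 8.37
ee_pos: [0.6186, -0.222, 0.1948]
eef_rot: [3.039, 0.0, 1.617]
force: [-4.6, -0.2, -0.6]
grip_width: 0.0003
```

```bash
python3 - <<'E'
from station import ctrl
import cv2,numpy as np
a=ctrl.camera("scene")["frame"][60:340,150:450]
o=ctrl.get_obs();print(o["force"],o["ee_pos"])
cv2.imwrite("pics/s4.png",cv2.resize(a,None,fx=2,fy=2))
E
```

```text
[-4.84720013 -0.19575045 -1.18744295] [ 0.6185522  -0.22206937  0.19480001]
```

View pics/s4.png

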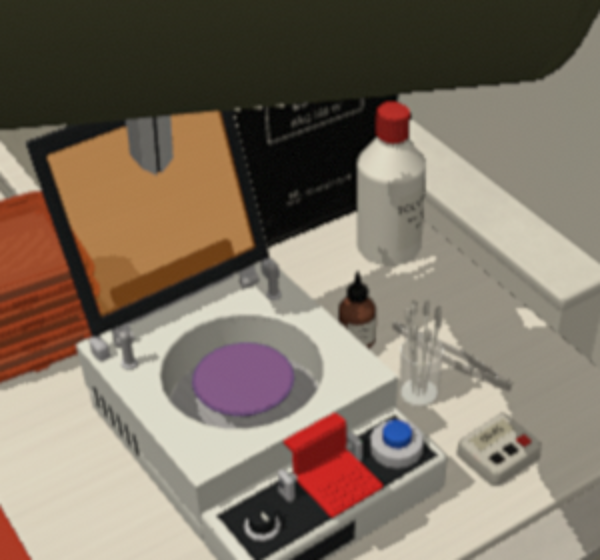

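The lid leans back on its stop at 4.7 N, within 2 mm of the predicted position. I'll back off slowly and then move above the key.

Emit:
play_rows(
  steps=[
    [[0, -0.3, 0, 0, 0, 0, 0], [0, -0.6, 0, 0, 0, 0, 0], [0, -2, 0, 0, 0, 0, 0], [0, -5, -0.4, 0, 0, 0, 0], [0, -8, -0.7, 0, 0, 0, 0], [0, -11, -1, 0, 0, 0, 0], [0, -14, -1.3, 0.03, 0, 0, 0], [0, -17, -1.6, 0.06, 0, 0, 0], [0, -19, -1.8, 0.1, 0, 0, 0], [0, -20, -1.9, 0.1, 0, 0, 0], [0, -20, -1.9, 0.1, 0, 0, 0]],
  ],
)

```text
time_s: 9.33
ee_pos: [0.4173, -0.2314, 0.1937]
eef_rot: [3.137, 0.001, 1.616]
force: [0.0, -1.2, 0.1]
grip_width: 0.0003
```

```bash
python3 go.py .4076 -.2896 .12 0 .4076 -.2896 .076 0
```

```text
9.3333 [ 0.4173 -0.2314  0.1937] [3.137e+00 1.000e-03 1.616e+00] [-0.58  0.14  1.74  0.    1.25 -2.2 ] [ 0.01 -1.17  0.09]
[0.4076, -0.2896, 0.12] [-5.76 -1.27  7.37] [ 0.005  0.001 -0.001]
[0.4076, -0.2896, 0.076] [-5.75 -1.29 11.77] [ 0.005  0.001 -0.001]
```

Emit:
play_rows(
  steps=[
    [[-2, -0.4, 0, 0, 0, 0, 0], [-4.5, -1, 1, 0, 0, 0, 0], [-5.75, -1.3, 3, 0, 0, 0, 0], [-5.75, -1.3, 6, 0, 0, 0, 0], [-5.75, -1.3, 9, 0, 0, 0, 0], [-5.75, -1.3, 11, 0, 0, 0, 0], [-5.75, -1.3, 11.8, 0, 0, 0, 0], [-5.75, -1.3, 11.8, 0, 0, 0, 0], [-5.75, -1.3, 11.8, 0, 0, 0, 0]],
  ],
)

```text
time_s: 10.08
ee_pos: [0.4083, -0.2899, 0.0764]
eef_rot: [3.136, 0.002, 1.616]
force: [-0.1, -0.1, 0.6]
grip_width: 0.0008
```

```bash
python3 go.py .4076 -.2896 .062 0; python3 - <<'E'
from station import ctrl
import cv2,numpy as np
a=ctrl.camera("scene")["frame"][60:340,150:450]
b=ctrl.camera("top")["frame"][120:400,150:450]
cv2.imwrite("pics/s5.png",cv2.resize(np.hstack([a,b]),None,fx=1.33,fy=1.33))
E
```

```text
10.0833 [ 0.4083 -0.2899  0.0764] [3.136e+00 2.000e-03 1.616e+00] [-0.69  0.34  1.8   0.    1.   -2.31] [-0.11 -0.1   0.64]
[0.4076, -0.2896, 0.062] [ 0.03 -0.07  1.44] [ 0.006  0.002 -0.001]
```

View pics/s5.png

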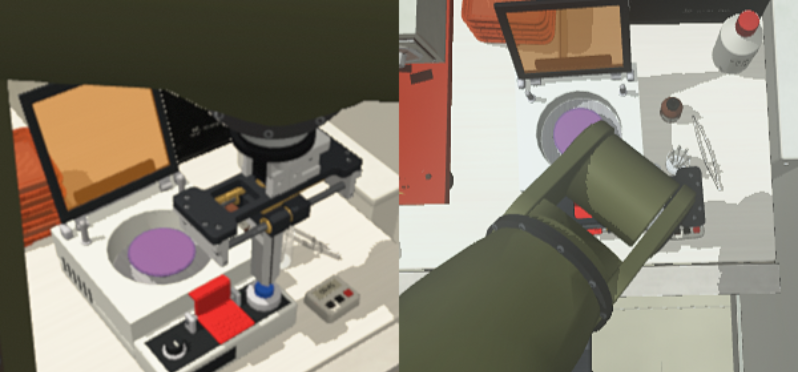

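The lid stays open by itself, and the finger is centred over the blue key at about (263,288). I'll press it now.

Emit:
play_rows(
  steps=[
    [[0, -0.05, 0.5, 0, 0, 0, 0], [0, -0.05, 0.8, 0, 0, 0, 0], [0, -0.05, 1.0, 0, 0, 0, 0], [0, -0.05, 1.2, 0, 0, 0, 0], [0, -0.05, 1.4, 0, 0, 0, 0], [0, -0.05, 1.5, 0, 0, 0, 0], [0, -0.05, 1.5, 0, 0, 0, 0]],
  ],
)

```text
time_s: 10.77
ee_pos: [0.4081, -0.2902, 0.0623]
eef_rot: [3.134, 0.003, 1.616]
force: [-0.6, 0.5, 3.8]
grip_width: 0.0006
```

Emit:
play_rows(
  steps=[
    [[0, 0, 0.1, 0, 0, 0, 0], [0, 0, 0.2, 0, 0, 0, 0], [0, 0, 0.25, 0, 0, 0, 0], [0, 0, 0.25, 0, 0, 0, 0]],
  ],
)

```text
time_s: 11.1
ee_pos: [0.4083, -0.2904, 0.0617]
eef_rot: [3.134, 0.004, 1.617]
force: [-9.6, 7.8, 28.9]
grip_width: 0.0004
```

The key hit its hard stop, with force well above 4.5 N. I'll release it and withdraw upward.

Emit:
play_rows(
  steps=[
    [[0, 0, -0.3, 0, 0, 0, 0], [0, 0, -1, 0, 0, 0, 0], [0, 0, -3, 0, 0, 0, 0], [0, 0, -6, 0, 0, 0, 0], [0, -1, -9, 0, 0, 0, 0], [0, -3, -12, 0, 0, 0, 0], [2, -6, -13, 0, 0, 0, 0], [5, -8, -13, 0, 0, 0, 0], [9, -8, -13, 0, 0, 0, 0], [13, -8, -13, 0, 0, 0, 0], [17, -8, -13, 0, 0, 0, 0], [21, -8, -13, 0, 0, 0, 0], [25, -8, -13, 0, 0, 0, 0], [29, -8, -13, 0, 0, 0, 0], [33, -8, -13, 0, 0, 0, 0], [37, -8, -13, 0, 0, 0, 0], [40, -8, -13, 0, 0, 0, 0], [40, -8, -13, 0, 0, 0, 0], [40, -8, -13, 0, 0, 0, 0], [40, -8, -13, 0, 0, 0, 0]],
  ],
)

```text
time_s: 12.77
ee_pos: [0.309, 0.1056, 0.1897]
eef_rot: [3.134, 0.004, 1.617]
force: [0.8, 0.3, 0.1]
grip_width: 0.0006
```

```bash
python3 go.py; python3 - <<'E'
from station import ctrl
import cv2,numpy as np
a=ctrl.camera("scene")["frame"][60:340,150:450]
b=ctrl.camera("top")["frame"][70:350,150:450]
cv2.imwrite("pics/s6.png",cv2.resize(np.hstack([a,b]),None,fx=1.33,fy=1.33))
E
```

```text
12.7667 [0.309  0.1056 0.1897] [3.134 0.004 1.617] [ 0.22 -0.22  2.1  -0.01  1.25 -1.39] [0.81 0.3  0.13]
```

View pics/s6.png

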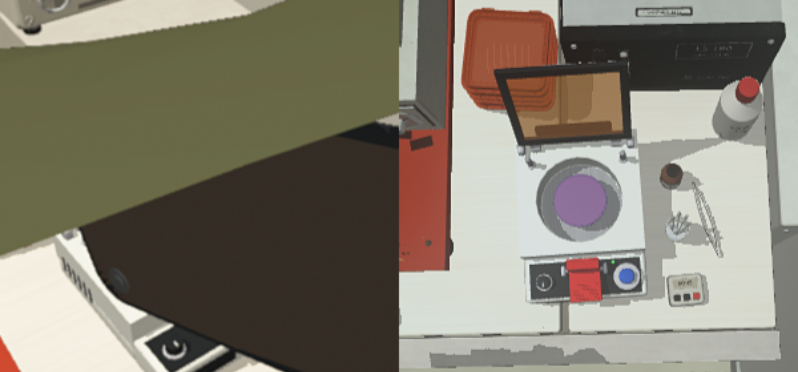

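The lid rests open at about (567,105), the key and tab look up, the wafer is in place and the bystanders are where they were. The arm touches nothing, so I'm handing in.

```bash
python3 -c "
from station import ctrl
print(ctrl.hand_in())"
```

```text
the job is handed in; nothing more can be done
None
```

I did the job in the order asked and handed it in at about 12.8 s of robot time; no verdict was reported.

- **Tab and lid:** I pressed the red tab at about 5 N. The lid sprang to about 60 degrees. I then pushed it back slowly until it met its stop at 4.7 N, and it stayed open after I let go.
- **Vacuum key:** I pressed the blue key to its hard stop and released it. The end of that press was firmer than needed: the fingertip read about 29 N vertically, where 4.5 N holds the key down. It was still well under the limits.
- **Last checks:** The final top picture shows the lid open and the wafer on its chuck. The bottle, pot, timer and tweezers look unmoved by eye. The arm was clear, with about 0 N on the tool. In the last scene picture the arm hid most of the coater, so I judged that the key and tab had come up from the top view alone.

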